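# Take a contact reading on a covered sample

### The arm

A 6-joint arm with a two-finger parallel gripper is mounted at the origin on the work surface. World frame = base frame: x ahead of the robot, y to its left, z up, the work surface at z = 0. Lengths are in m, angles in rad, forces in N, time in s.
With the tool pointing down it reaches from about 0.35 to 0.85 m from the base axis. Payload 8.1 kg.
Tool frame: the origin (TCP) lies midway between the tips of the shut fingers; the grasp point (between the pads) lies 19 mm behind it (robot.grip_point_offset is the distance from the TCP to the grasp point, in m); z points along the fingers, y is the line along which they close (so a half turn about z gives the same grasp; the last joint's range is limited). The gripper opens to 93 mm and grips with 3 to 60 N. Pads are 15 mm wide; open, the fingers measure 128 mm over their backs; the gripper's body (75 mm by 188 mm) begins 65 mm behind the grasp point.
Start: joints at [1.227, 0.13, 1.488, -0, 1.523, -0.085], TCP at [0.154, 0.58, 0.219] pointing down, gripper open.
Joint ranges: [-2.96, 2.96], [-0.89, 2.26], [0.02, 2.5], [-1.34, 4.48], [0, 2.73], [-2.66, 2.66]. Speed limits (rad/s): [2.39, 2.39, 2.79, 3.14, 3.14, 3.14].

### API

Orientations are given as a rotation vector (axis times angle).
In Python, from plant import robot, read_camera, job gives the robot as it stands.
- The arm moves only by the shell command python3 -m inch 'ROWS' [FORCE]. ROWS is JSON, one flat list of numbers, 5 for each row, row after row: the shift along the world's x, y, z in mm, then the turn about the world's z in degrees, then the opening in per cent of the stroke, from 0 (shut) to 100 (fully open). In form: [dx, dy, dz, yaw, hand, dx, dy, dz, yaw, hand, ...]. A call has 1 to 10 rows; each row is the pose to reach, as a shift and turn from the pose commanded when the call began; what a row does not reach only later rows make up. A row lasts 1/12 s, in which the tool goes at most 41.7 mm and 7.16 degrees, less where a joint would pass 70% of its speed; a pose out of reach is approached as far as the arm can. A call with a gripper value outside its range is refused whole. The fingers move at their own pace and stop on an object; FORCE is the grip in N (left out, the last holds). Time passes only in rows, so rows that repeat a pose let the fingers close. It gives the time, the measured TCP pose, the force, the opening and the grip force at its end, in the units of the state.
- robot.read_state(): the state, without advancing time (a new reading comes with each control period).
- read_camera(name): name is "scene" or "top" or "wrist"; returns a dict with "image" (384x512x3 uint8, blue, green, red), "K" (3x3 intrinsics, pixels), "D" ([k1, k2, p1, p2, k3] as OpenCV has them; the pictures are not rectified), "extrinsics" (4x4, takes a point from world to camera coordinates); the wrist camera has in their place "mount" (4x4, takes a point from camera to tool coordinates, whose origin is the TCP and whose axes are the flange's). Camera axes: x right, y down, z forward; pixel columns grow to the right and rows downward; lengths in m; the calibration is good to about 2 mm. A picture is of the moment at which its call begins: read the wrist's pose just before it. There is no depth.
- job.close_job(): hands the job in; it is judged then, once.
The state is a dict: "t": time; "q": joint angles; "dq": joint speeds; "joint_torque": joint torques, N m; "tool_pos": TCP position; "orientation": TCP orientation; "force": force on the tool from outside, world axes, zero at the start; "wrist_torque": the same for the moment, N m; "opening": finger opening in m; "gripper_force": force on a finger pad.
Only numpy, scipy, OpenCV 4.12 (cv2) and the standard library are available. Lean on these libraries where they do the work, as an engineer would, in place of code of your own. Each camera call takes 0.05 s, during which the arm holds its last target. There are 200 camera calls.

### The job

Lift the lid off the sample cup by its knob and lay it down gently, knob up and flat, in the round tray. Then take the contact probe out of its leaning stand and, holding it upright, press its sprung nose lightly on the ring mark of the sample (not the cross), the tip near its middle dot and the nose pushed about half way in, roughly 3 N. Finish while still holding the probe there, steady; never press hard, drop nothing and leave the other things on the bench where they are.

Things in the scene. Friction and masses are not known exactly. Their poses are not given: they have to be found in the camera images.
- cup: sample station, fixed: round grey base 130 mm across, 20 high, with a steel cup (110 mm outside, 100 inside, rim 60 mm above the bench). In it a white sample disc, its level top 35 mm above the bench, bears two dark marks: a ring with a dot in its middle (16 mm across) and, opposite, a cross (18 mm). Origin: base centre, on the bench; z up; x points to the ring mark
- spot (a point): centre of the ring mark on the sample disc: 22 mm from the cup's axis along the cup's +x, 35 mm above the bench; hidden under the lid at first
- lid: loose round steel lid on the cup, 0.18 to 0.35 kg: disc 114 mm across, 7 thick; below it a step 92 mm across, 5 deep, hanging inside the cup; on top an upright round black knob, 22 mm diameter, 34 tall. Origin: centre of the step's underside, z up: disc top at z = 12 mm, knob from 12 to 46 mm. Lying in the tray its origin is 4 mm above the bench
- tray: shallow round white tray, fixed: 170 mm across, inside 162 mm, rim 10 mm high, floor 4 mm thick. Origin: centre of its underside on the bench; z up
- stand: probe stand, fixed: grey base 110 x 90 x 15 mm and an aluminium socket tube (30 mm outside, 16 bore, 55 long, open at both ends) that leans 15 degrees, its top towards the stand's -x. Origin: on the bench, z up; the centre of the tube's upper rim is 95 mm straight above it
- probe: contact probe, 0.14 to 0.22 kg, loose, its shoulder on the rim of the stand's tube, so leaning 15 (+/-3) degrees. Round grey handle 28 mm diameter, 90 long; below it a steel barrel 13 mm diameter, 55 long, then a thin sprung nose. Origin: on the axis at the shoulder (handle's lower end); z to the handle's top; nose tip at z = -75 mm. Draw it 75 mm along its axis to leave the tube
- tip (a point): lowest point of the nose's rounded tip (rod 8 mm diameter), on the probe's axis, 75 mm below the shoulder when not pressed in
- nose (a joint): how far the sprung nose is pushed into the barrel, in m: 0 out, 0.014 fully in. The spring pushes back with 0.9 N at first and 300 N per metre of travel, so 3 N at half way (7 mm) and 5.1 N at the end of travel
- vial: small amber glass jar with cap, 24 mm diameter, 45 mm tall; loose on the bench, a bystander to leave alone; origin: on the bench under it
- crucible: small white open crucible, 32 mm diameter, 30 mm tall; loose on the bench, a bystander to leave alone; origin: on the bench under it
- tin: flat round aluminium sample tin, 48 mm diameter, 18 mm tall; loose on the bench, a bystander to leave alone; origin: on the bench under it
- spatula: steel spatula about 150 mm long, lying flat; loose on the bench, a bystander to leave alone; origin: about the middle of its length, on its underside
- beaker: glass beaker, 70 mm diameter, 85 mm tall; loose on the bench, a bystander to leave alone; origin: on the bench under it
- reagent: amber reagent bottle, 70 mm diameter, 150 mm tall; loose on the bench, a bystander to leave alone; origin: on the bench under it
- rack: white plastic rack, 80 x 100 x 50 mm, with compartments; loose on the bench, a bystander to leave alone; origin: on the bench under it
There are look-alikes about, which are no part of the job. Of the things that look like the probe, the largest one is meant.

How it is judged:
On the way, in this order (a step that is already met when the one before it is completed fails the run):
1. the lid lies flat in the tray, let go (horizontal distance between lid and tray below 0.03 m and height (world z) of lid below 0.015 m and angle between lid's own z axis and vertical below 0.1 rad and contact force between the fingers and lid below 0.1 N and linear speed of lid below 0.02 m/s), for 0.2 s.
2. the probe is out of its stand, in the gripper (contact force between the fingers and probe above 0.5 N and contact force between probe and stand below 0.05 N and height (world z) of tip above 0.085 m), for 0.1 s.
At the end, for the whole second after the job is handed in: Lid released, at rest and flat in the tray (centres within 30 mm); gripper holds the probe still, upright within 0.12 rad, clear of its stand, tip within 6 mm of the centre of the ring mark, nose in by 2.5 to 11.5 mm of 14, contact force 1.2 to 5 N (all of step 1 and distance between tip and spot below 0.006 m and angle between probe's own z axis and vertical below 0.12 rad and value of joint nose between 0.0025 and 0.0115 m and contact force between probe and cup between 1.2 and 5 N and contact force between the fingers and probe above 0.5 N and contact force between probe and stand below 0.05 N and linear speed of probe below 0.02 m/s); the arm keeps its last pose, push and grip.
It fails at once if the sample is pressed hard: more than 15 N between the probe and the sample station (contact force between probe and cup above 15 N).
It fails at once if the lid is dropped (falls free faster than 0.6 m/s) (linear speed of lid above 0.6 m/s and contact force between the fingers and lid below 0.05 N).
It fails at once if the probe is dropped (falls free faster than 0.6 m/s) (linear speed of probe above 0.6 m/s and contact force between the fingers and probe below 0.05 N).
It fails at once if a bystander is moved by more than 30 mm (distance of any of vial, crucible, tin, spatula, beaker, reagent, rack from where it was at the start of the episode above 0.03 m).
It also fails if it takes over 64 s, if anything falls off the work surface, if the arm or the gripper's body presses on something with over 40 N, if the wrist force passes 120 N, or if a joint passes its speed limit or range.

## Working session

There is one attempt and no reset: what is moved stays moved. The work goes in short steps, Python scripts to look and compute and a shell command to move; the robot and the scene stay as the last step left them, time stands still between calls to the robot, and variables do not carry over. Pictures are saved under pics/ and viewed, at most 12 in all, crops included, and the job is handed in when it is done.

```bash
ls; mkdir -p pics; python3 - <<'E'
from plant import robot, read_camera
import cv2,numpy as np,pickle
s=robot.read_state();print({k:np.round(v,3) for k,v in s.items()},robot.grip_point_offset)
d={}
for n in("scene","top","wrist"):
    c=read_camera(n);d[n]=c;cv2.imwrite(f"pics/{n}0.png",c["image"])
pickle.dump((s,d),open("d0.pkl","wb"))
E
```

```text
pics
{'t': np.float64(0.0), 'q': array([ 1.227,  0.131,  1.489,  0.   ,  1.523, -0.085]), 'dq': array([0.001, 0.   , 0.001, 0.001, 0.   , 0.001]), 'joint_torque': array([-2.0000e-03, -5.5983e+01, -4.9176e+01,  7.7000e-02,  3.5000e-02,
       -0.0000e+00]), 'tool_pos': array([0.153, 0.579, 0.218]), 'orientation': array([-4.050e-01, -3.115e+00,  3.000e-03]), 'force': array([ 0.468, -0.406,  0.166]), 'wrist_torque': array([ 0.036, -0.033, -0.044]), 'gripper_force': np.float64(0.0), 'opening': np.float64(0.093)} 0.0188
```

View pics/top0.png

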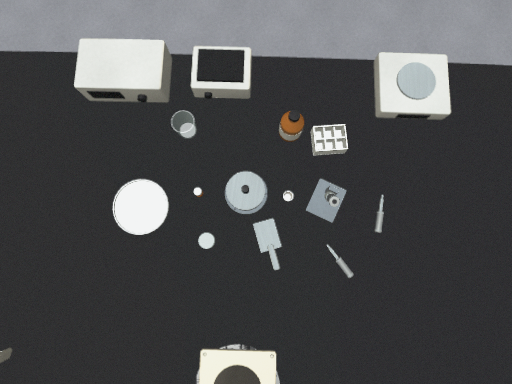

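View pics/scene0.png

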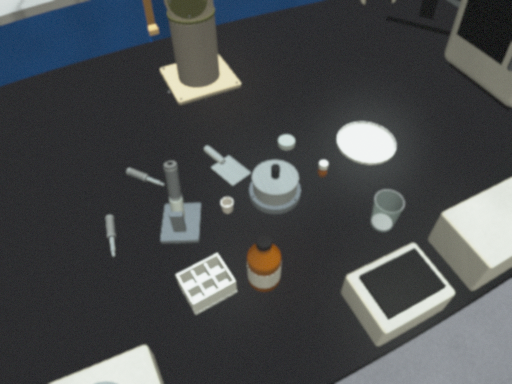

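```bash
cat > h.py <<'E'
import cv2,numpy as np
def ray(c,uv,E=None):
    E=c["extrinsics"] if E is None else E
    n=cv2.undistortPoints(np.array([[uv]],float),np.array(c["K"]),np.array(c["D"],float))[0,0]
    R=np.array(E)[:3,:3];t=np.array(E)[:3,3]
    return -R.T@t, R.T@np.r_[n,1]
def plane(c,uv,z,E=None):
    o,d=ray(c,uv,E);return o+d*(z-o[2])/d[2]
def proj(c,P,E=None):
    E=np.array(c["extrinsics"] if E is None else E)
    return cv2.projectPoints(np.array(P,float).reshape(-1,3),cv2.Rodrigues(E[:3,:3])[0],E[:3,3],np.array(c["K"]),np.array(c["D"],float))[0].reshape(-1,2)
def tri(r1,r2):
    (a,d),(b,e)=r1,r2
    s=np.linalg.lstsq(np.c_[d,-e],b-a,rcond=None)[0]
    p,q=a+s[0]*d,b+s[1]*e
    return (p+q)/2,np.linalg.norm(p-q)
def wristE(s,c):
    T=np.eye(4);T[:3,:3]=cv2.Rodrigues(np.array(s["orientation"],float))[0];T[:3,3]=s["tool_pos"]
    return np.linalg.inv(T@np.array(c["mount"]))
E
python3 - <<'E'
import pickle,cv2,numpy as np
from h import *
s,d=pickle.load(open("d0.pkl","rb"));T,S=d["top"],d["scene"]
def blob(c,box,f):
    x0,y0,x1,y1=box;m=f(c["image"][y0:y1,x0:x1].astype(int)).astype(np.uint8)
    n,l,st,ce=cv2.connectedComponentsWithStats(m);i=1+np.argmax(st[1:,4]);return ce[i]+[x0,y0],st[i]
for n,c,b in(("top",T,(105,170,175,240)),("scene",S,(330,115,405,170))):
    uv,st=blob(c,b,lambda a:a.min(2)>60);print(n,uv,st,plane(c,uv,.008))
uv,st=blob(T,(222,170,270,215),lambda a:a.min(2)>60);print("lid+cup",uv,st)
a,k=blob(T,(238,182,253,197),lambda a:a.max(2)<70);print("knob top",a,k,plane(T,a,.101))
b,k=blob(S,(268,162,283,182),lambda a:a.max(2)<60);print("knob scene",b,k)
print(tri(ray(T,a),ray(S,b)))
A=cv2.resize(T["image"][175:225,300:350],None,fx=8,fy=8,interpolation=2)
B=cv2.resize(S["image"][150:250,150:220],(385,550),interpolation=2)
o=np.zeros((550,790,3),np.uint8);o[:400,:400]=A;o[:,400:785]=B
cv2.imwrite("pics/crop1.png",o)
E
```

```text
top [139.98059759 206.26309662] [   7    8   57   57 2577] [0.51382191 0.3130225  0.008     ]
scene [367.45034014 143.40217687] [   0    0   75   55 3675] [0.52540148 0.31219903 0.008     ]
lid+cup [245.67750498 192.07033842] [   2    0   44   44 1507]
knob top [245.89473684 188.57894737] [ 5  3  6  8 19] [ 0.56279543 -0.01073801  0.101     ]
knob scene [274.925 172.425] [ 5  5  5 10 40]
(array([ 0.56660895, -0.00864331,  0.08133925]), np.float64(0.0031748185192763947))
```

View pics/crop1.png

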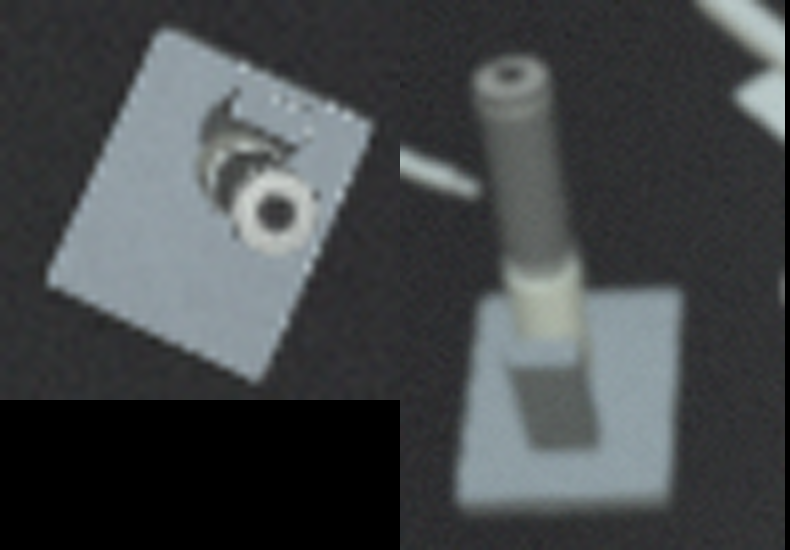

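```bash
python3 - <<'E'
import pickle,cv2,numpy as np
from h import *
s,d=pickle.load(open("d0.pkl","rb"));T,S=d["top"],d["scene"]
cs=[plane(T,(300+x/8-.44,175+y/8-.44),.015) for x,y in((165,27),(375,122),(258,382),(47,283))]
for i in range(4): print(cs[i],np.linalg.norm(cs[i]-cs[i-1]))
c=np.mean(cs,0);print("centre",c)
ex=[cs[1]-cs[2],cs[0]-cs[1]]
for e in ex:print(np.degrees(np.arctan2(e[1],e[0])))
top=tri(ray(T,(333.9,201.0)),ray(S,(170,163.2)));print("handle top",top)
sh=plane(S,(175.7,197),.095);print("shoulder",sh)
a=top[0]-sh;print(np.linalg.norm(a),np.degrees(np.arctan2(np.hypot(a[0],a[1]),a[2])),np.degrees(np.arctan2(a[1],a[0])))
# tray + lid ellipses in both views
for n,c,b,z in(("tray T",T,(105,170,175,240),.01),("tray S",S,(325,112,408,172),.01)):
    im=c["image"][b[1]:b[3],b[0]:b[2]];g=im.min(2);m=(g>(150 if n[-1]=='S' else 60)).astype(np.uint8)
    k=max(cv2.findContours(m,0,1)[0],key=cv2.contourArea);e=cv2.fitEllipse(cv2.convexHull(k));print(n,e,plane(c,np.array(e[0])+b[:2],z))
E
```

```text
[ 0.61637065 -0.23448225  0.015     ] 0.10927626696015741
[ 0.58183112 -0.31489024  0.015     ] 0.08751241730160016
[ 0.4814691  -0.26968673  0.015     ] 0.11007221260884471
[ 0.51659778 -0.1899101   0.015     ] 0.0871684344413265
centre [ 0.54906716 -0.25224233  0.015     ]
-24.24701566445506
66.75389026831039
handle top (array([ 0.52429571, -0.23968169,  0.18186026]), np.float64(0.002135014776781772))
shoulder [ 0.54495022 -0.24735824  0.095     ]
0.08961161996891888 14.234657566637361 159.61167219071658
tray T ((35.03485107421875, 36.354915618896484), (55.96085739135742, 58.51069259643555), 49.24403762817383) [0.51334035 0.31218679 0.01      ]
tray S ((40.940338134765625, 30.177562713623047), (41.23208236694336, 60.88613510131836), 102.87893676757812) [0.52093723 0.30968207 0.01      ]
```

```bash
python3 -m inch '[411,-589,-10,0,100,411,-589,-10,0,100,411,-589,-10,0,100,411,-589,-10,0,100,411,-589,-10,0,100,411,-589,-10,0,100,411,-589,-10,0,100,411,-589,-10,0,100,411,-589,-10,0,100,411,-589,-10,0,100]' 20
python3 - <<'E'
from plant import robot;import numpy as np
s=robot.read_state();print(s["tool_pos"],np.round((np.array([.564,-.010,.208])-s["tool_pos"])*1000))
E
```

```text
t: 0.98
tool_pos: [0.3925, 0.2365, 0.2128]
orientation: [0.405, 3.115, 0.0]
force: [1.0, -0.3, 0.4]
opening: 0.0929
gripper_force: 0.0
[0.39250095 0.23648147 0.21278195] [ 171. -246.   -5.]
```

```bash
python3 -m inch '[160,-230,-5,0,100,160,-230,-5,0,100,160,-230,-5,0,100,160,-230,-5,0,100,160,-230,-5,0,100,160,-230,-5,0,100,160,-230,-5,0,100,160,-230,-5,0,100,160,-230,-5,0,100,160,-230,-5,0,100]'
python3 - <<'E'
from plant import robot,read_camera;import numpy as np,cv2,pickle
from h import *
s=robot.read_state();c=read_camera("wrist");pickle.dump((s,c),open("w1.pkl","wb"))
print(s["tool_pos"],proj(c,[[.564,-.01,.101],[.564,-.01,.067]],wristE(s,c)))
cv2.imwrite("pics/w1.png",c["image"])
E
```

```text
t: 1.82
tool_pos: [0.5515, 0.0086, 0.2074]
orientation: [-0.406, -3.114, -0.001]
force: [0.1, 0.3, 0.3]
opening: 0.0933
gripper_force: 0.0
[0.55145191 0.00862776 0.20735305] [[236.55526383 210.05975598]
 [238.13911795 200.15368867]]
```

View pics/w1.png

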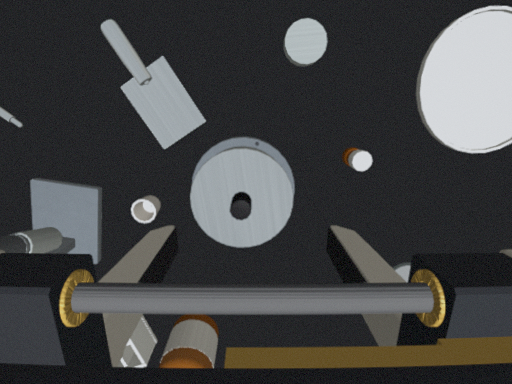

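```bash
python3 - <<'E'
import numpy as np,cv2,pickle
from h import *
s,c=pickle.load(open("w1.pkl","rb"));E=wristE(s,c);im=c["image"]
m=(im[185:228,222:262].max(2)<75).astype(np.uint8);n,l,st,ce=cv2.connectedComponentsWithStats(m);i=1+np.argmax(st[1:,4]);print(ce[i]+[222,185],st[i])
print("knob",plane(c,ce[i]+[222,185],.084,E))
k=np.array([(c_) for c_ in []])
m=(im.min(2)>120).astype(np.uint8);m[:,:400]=0;m[190:]=0
cs=max(cv2.findContours(m,0,1)[0],key=cv2.contourArea);p=cs[(cs[:,0,0]<505)];e=cv2.fitEllipse(p);print(e,plane(c,e[0],.008,E))
m=(im[140:260,170:310].min(2)>135).astype(np.uint8);cs=max(cv2.findContours(m,0,1)[0],key=cv2.contourArea);e=cv2.fitEllipse(cv2.convexHull(cs));uv=np.array(e[0])+[170,140];print("lid",e,plane(c,uv,.067,E))
E
```

```text
[240.58836689 205.44519016] [  8   7  21  27 447]
knob [ 0.56549011 -0.00695509  0.084     ]
((483.29071044921875, 80.27511596679688), (122.62637329101562, 148.7464141845703), 23.319650650024414) [0.51064163 0.30849757 0.008     ]
lid ((71.34395599365234, 57.326499938964844), (97.74175262451172, 102.1531753540039), 94.63164520263672) [ 0.56178533 -0.00574089  0.067     ]
```

```bash
python3 -m inch '[14,-16,0,0,100,14,-16,-35,0,100,14,-16,-70,0,100,14,-16,-95,0,100,14,-16,-120,0,100,14,-16,-133,0,100,14,-16,-133,0,100,14,-16,-133,0,100]'
```

```text
t: 2.53
tool_pos: [0.5655, -0.0067, 0.0751]
orientation: [-0.403, -3.115, -0.0]
force: [0.5, -0.3, -0.2]
opening: 0.0928
gripper_force: 0.0
```

```bash
python3 -m inch '[0,0,-2,0,50,0,0,-2,0,25,0,0,-2,0,10,0,0,-2,0,0,0,0,-2,0,0,0,0,-2,0,0,0,0,-2,0,0]' 30; python3 -m inch '[0,0,0,0,0,0,0,0,0,0,0,0,3,0,0,0,0,10,0,0,0,0,25,0,0,0,0,40,0,0]'
```

```text
t: 3.12
tool_pos: [0.5661, -0.0077, 0.073]
orientation: [0.406, 3.115, -0.0]
force: [0.0, -0.4, -0.5]
opening: 0.0511
gripper_force: 0.0
t: 3.62
tool_pos: [0.5649, -0.0075, 0.1126]
orientation: [-0.405, -3.113, 0.0]
force: [1.1, 0.1, -2.3]
opening: 0.0211
gripper_force: 30.0
```

```bash
python3 - <<'E'
from plant import robot,read_camera;import numpy as np,cv2
from h import *
c=read_camera("scene");s=robot.read_state();print(s["tool_pos"],s["force"],proj(c,[s["tool_pos"],[.565,-.008,.067]]))
cv2.imwrite("pics/s2.png",cv2.resize(c["image"][90:220,200:350],(750,650-50)))
E
```

```text
[ 0.56726801 -0.00772652  0.11671966] [ 1.815717   -0.78973667 -0.03346094] [[275.04250231 162.27825843]
 [274.07897914 175.97499375]]
```

View pics/s2.png

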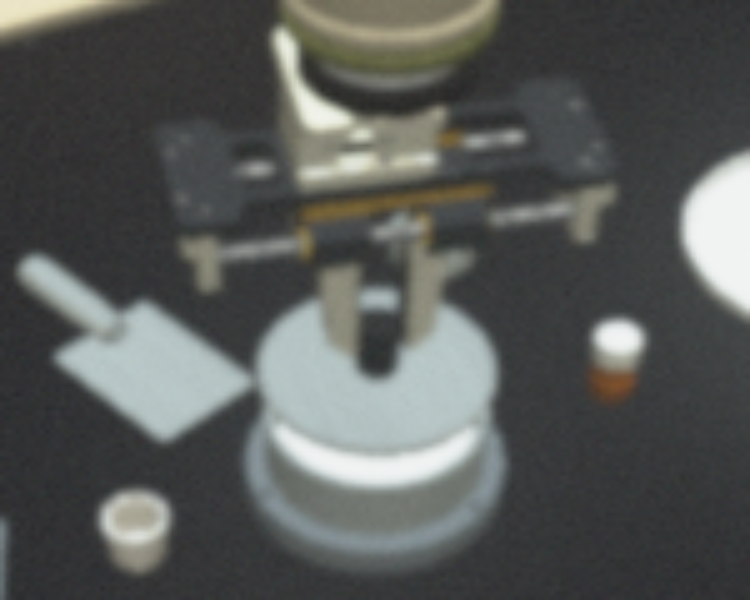

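The lid is lifted level, but the fingers closed late, so they hold only the top few mm of the knob. I'll set it back and regrip lower.

```bash
python3 -m inch '[0,0,-5,0,0,0,0,-11,0,0,0,0,-17,0,0,0,0,-20,0,0,0,0,-22,0,0,0,0,-23,0,0,0,0,-23,0,0]' 30
```

```text
t: 4.25
tool_pos: [0.5655, -0.0076, 0.089]
orientation: [-0.405, -3.114, 0.0]
force: [0.0, -0.9, -3.5]
opening: 0.0209
gripper_force: 30.0
```

```bash
python3 -m inch '[0,0,-1,0,0,0,0,-1,0,0,0,0,-1,0,0]'; python3 -m inch '[0,0,-1,0,0,0,0,-2,0,0,0,0,-2,0,0]'
```

```text
t: 4.5
tool_pos: [0.5661, -0.0077, 0.0891]
orientation: [0.405, 3.115, -0.0]
force: [-0.6, -0.1, -3.6]
opening: 0.0209
gripper_force: 30.0
t: 4.75
tool_pos: [0.5662, -0.0077, 0.087]
orientation: [0.405, 3.115, -0.0]
force: [1.0, -0.4, -2.3]
opening: 0.0207
gripper_force: 30.0
```

```bash
python3 -m inch '[0,0,-1,0,0,0,0,-2,0,0,0,0,-2,0,0]'; python3 -m inch '[0,0,-1,0,0,0,0,-2,0,0,0,0,-2,0,0]';  python3 -m inch '[0,0,-1,0,0,0,0,-2,0,0,0,0,-2,0,0]'
```

```text
t: 5.0
tool_pos: [0.5663, -0.0078, 0.0868]
orientation: [0.405, 3.115, -0.0]
force: [-6.9, 0.2, 12.0]
opening: 0.0211
gripper_force: 30.0
t: 5.25
tool_pos: [0.5665, -0.0078, 0.0866]
orientation: [0.405, 3.114, -0.0]
force: [-14.5, 1.0, 26.1]
opening: 0.0207
gripper_force: 30.0
t: 5.5
tool_pos: [0.5677, -0.0081, 0.0861]
orientation: [0.405, 3.111, -0.001]
force: [-15.4, -0.5, 32.2]
opening: 0.0212
gripper_force: 30.0
```

```bash
python3 -m inch '[0,0,3,0,0,0,0,5,0,0,0,0,5,0,45,0,0,5,0,45,0,0,5,0,45,0,0,5,0,45,0,0,2,0,45,0,0,-3,0,45,0,0,-8,0,45,0,0,-8,0,45]'
```

```text
t: 6.33
tool_pos: [0.5649, -0.0075, 0.071]
orientation: [-0.405, -3.113, 0.0]
force: [0.3, 0.5, 0.1]
opening: 0.0419
gripper_force: 0.0
```

```bash
python3 -m inch '[0,0,2,0,0,0,0,2,0,0,0,0,2,0,0,0,0,2,0,0,0,0,2,0,0,0,0,2,0,0]' 35
```

```text
t: 6.83
tool_pos: [0.5663, -0.0076, 0.0752]
orientation: [0.405, 3.115, 0.0]
force: [0.6, 1.0, 0.9]
opening: 0.0211
gripper_force: 35.0
```

```bash
python3 -m inch '[0,0,5,0,0,0,0,20,0,0,0,0,45,0,0,0,0,60,0,0,-3,20,60,0,0,-8,50,60,0,0,-13,80,60,0,0,-18,110,60,0,0,-23,140,60,0,0,-28,170,60,0,0]'
python3 -m inch '[-5,30,0,0,0,-10,60,0,0,0,-15,90,0,0,0,-20,120,0,0,0,-23,138,0,0,0,-25,149,0,0,0,-25,149,0,0,0,-25,149,0,0,0]'
```

```text
t: 7.67
tool_pos: [0.537, 0.1635, 0.1346]
orientation: [-0.406, -3.114, 0.001]
force: [0.2, 0.3, -3.0]
opening: 0.021
gripper_force: 35.0
t: 8.33
tool_pos: [0.5127, 0.3111, 0.1344]
orientation: [-0.404, -3.115, 0.002]
force: [-0.3, -0.1, -3.8]
opening: 0.0212
gripper_force: 35.0
```

```bash
python3 - <<'E'
from plant import robot,read_camera;import numpy as np,cv2
from h import *
c=read_camera("scene");s=robot.read_state();print(s["tool_pos"],s["force"],proj(c,[s["tool_pos"],s["tool_pos"]-np.array([0,0,.0075])]))
cv2.imwrite("pics/s3.png",cv2.resize(c["image"][60:200,290:450],(640,560)))
E
```

```text
[0.51289999 0.31044377 0.13447497] [-0.56704953 -0.94822282 -3.07303792] [[372.86093861 105.69580552]
 [372.32602354 107.93983365]]
```

View pics/s3.png

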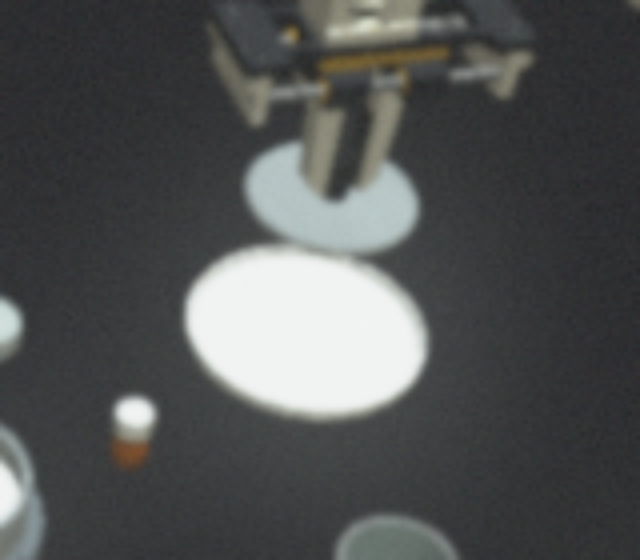

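```bash
python3 -m inch '[0,0,-20,0,0,0,0,-45,0,0,0,0,-70,0,0,0,0,-88,0,0,0,0,-98,0,0,0,0,-103,0,0,0,0,-105,0,0,0,0,-106,0,0,0,0,-106,0,0]'; python3 -m inch '[0,0,-1,0,0,0,0,-2,0,0,0,0,-3,0,0,0,0,-3,0,0]'
```

```text
t: 9.13
tool_pos: [0.514, 0.3116, 0.0302]
orientation: [0.406, 3.114, 0.002]
force: [-0.6, -0.2, -4.0]
opening: 0.021
gripper_force: 35.0
t: 9.47
tool_pos: [0.513, 0.3115, 0.026]
orientation: [0.405, 3.115, 0.0]
force: [-0.2, 0.3, -3.5]
opening: 0.0213
gripper_force: 35.0
```

```bash
python3 -m inch '[0,0,-1,0,0,0,0,-1,0,0,0,0,-1,0,0]'; python3 -m inch '[0,0,-1,0,0,0,0,-1,0,0,0,0,-1,0,0]'
```

```text
t: 9.72
tool_pos: [0.5128, 0.3114, 0.0247]
orientation: [-0.405, -3.115, 0.0]
force: [-0.2, 0.9, -3.8]
opening: 0.0215
gripper_force: 35.0
t: 9.97
tool_pos: [0.5131, 0.3115, 0.0243]
orientation: [0.405, 3.115, 0.0]
force: [-2.4, -0.8, 2.0]
opening: 0.0215
gripper_force: 35.0
```

```bash
python3 -m inch '[0,0,0,0,45,0,0,0,0,45,0,0,0,0,45,0,0,0,0,45,0,0,10,0,45,0,0,40,0,45,0,0,80,0,70,0,-20,120,-5,100,0,-60,160,-12,100,5,-100,200,-19,100]'
```

```text
t: 10.8
tool_pos: [0.5156, 0.2344, 0.2037]
orientation: [0.919, 3.002, 0.002]
force: [0.5, -0.4, -0.2]
opening: 0.064
gripper_force: 0.0
```

```bash
python3 -m inch '[0,-40,30,-7,100,0,-80,50,-14,100,0,-120,50,-21,100,5,-160,50,-28,100,5,-200,50,-35,100,5,-240,50,-42,100,5,-280,50,-49,100,8,-320,50,-56,100,8,-360,50,-63,100,10,-400,50,-70,100]'; python3 -m inch '[2,-40,0,-7,100,2,-54,0,-10,100,2,-54,0,-10,100,2,-54,0,-10,100,2,-54,0,-10,100]'
python3 - <<'E'
from plant import robot,read_camera;import numpy as np,cv2,pickle
from h import *
s=robot.read_state();c=read_camera("wrist");pickle.dump((s,c),open("w2.pkl","wb"));R=cv2.Rodrigues(s["orientation"])[0]
t=read_camera("top");pickle.dump(t,open("t2.pkl","wb"))
print(s["tool_pos"],"close axis deg",np.degrees(np.arctan2(R[1,1],R[0,1])),s["q"])
E_=wristE(s,c);print(proj(c,[[.5243,-.2397,.1819],[.545,-.248,.095]],E_))
cv2.imwrite("pics/w2.png",c["image"])
E
```

```text
t: 11.63
tool_pos: [0.5253, -0.1677, 0.2517]
orientation: [2.478, 1.929, 0.001]
force: [0.6, 0.8, -0.5]
opening: 0.0931
gripper_force: 0.0
t: 12.05
tool_pos: [0.5278, -0.2188, 0.251]
orientation: [-2.631, -1.717, -0.001]
force: [0.4, -0.3, -0.5]
opening: 0.0929
gripper_force: 0.0
[ 0.52779851 -0.2187637   0.25101077] close axis deg -23.728137979433598 [-4.83002549e-01  4.12349739e-02  1.52381421e+00  5.10842610e-04
  1.57637662e+00 -6.88655732e-02]
[[257.50220842 228.4932327 ]
 [275.36861642 199.14816397]]
```

View pics/w2.png

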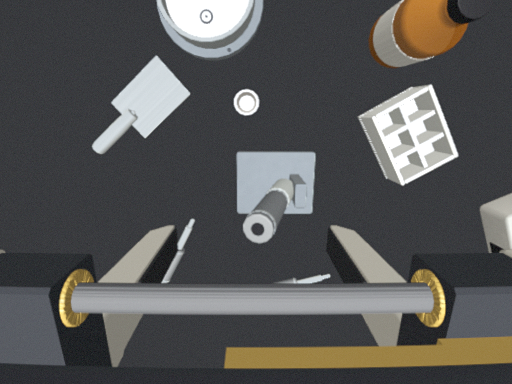

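```bash
python3 - <<'E'
import numpy as np,pickle,cv2
from h import *
s,c=pickle.load(open("w2.pkl","rb"));E=wristE(s,c)
p=plane(c,(260,226.5),.182,E);g=p-.035*np.array([-.228,.103,.968]);print("top",p,"grasp",g)
print("shift mm",np.round((g-s["tool_pos"])*1000))
print("spot w",plane(c,(206.5,16),.035,E))
t=pickle.load(open("t2.pkl","rb"));print("spot pred px in top",proj(t,plane(c,(206.5,16),.035,E)))
im=c["image"][0:60,150:270]
k=proj(c,[[.566,-.008,.035]],E);print("cup axis",k)
E
```

```text
top [ 0.52702558 -0.23883155  0.182     ] grasp [ 0.53500558 -0.24243655  0.14812   ]
shift mm [   7.  -24. -103.]
spot w [ 0.55452881 -0.02622922  0.035     ]
spot pred px in top [[251.58982023 195.00926057]]
cup axis [[208.60950117  -4.14226065]]
```

```bash
python3 -m inch '[3,-12,0,0,100,6,-24,0,0,100,6,-24,-30,0,100,6,-24,-60,0,100,6,-24,-90,0,100,6,-24,-110,0,100,6,-24,-122,0,100,6,-24,-122,0,100,6,-24,-122,0,100]'; python3 -m inch '[0,0,0,0,60,0,0,0,0,60,0,0,0,0,60,0,0,0,0,60,0,0,0,0,60,0,0,0,0,50,0,0,0,0,50]' 20
```

```text
t: 12.9
tool_pos: [0.5338, -0.2438, 0.1287]
orientation: [-2.632, -1.715, 0.0]
force: [0.1, -0.6, 0.1]
opening: 0.0929
gripper_force: 0.0
t: 13.48
tool_pos: [0.5338, -0.2435, 0.1287]
orientation: [2.632, 1.715, 0.0]
force: [-0.1, 0.3, -0.2]
opening: 0.0505
gripper_force: 0.0
```

```bash
python3 -m inch '[0,0,0,0,42,0,0,0,0,40,0,0,0,0,35,0,0,0,0,30,0,0,0,0,25,0,0,0,0,20,0,0,0,0,20]' 20
python3 - <<'E'
from plant import robot,read_camera;import cv2,numpy as np
print(np.round(robot.read_state()["wrist_torque"],2))
c=read_camera("scene");cv2.imwrite("pics/s4.png",cv2.resize(c["image"][120:250,110:240],(600,600)))
E
```

```text
t: 14.07
tool_pos: [0.5348, -0.2441, 0.1293]
orientation: [2.63, 1.714, 0.002]
force: [4.3, -3.6, 0.5]
opening: 0.0372
gripper_force: 19.0
[-0.7  -1.32  0.01]
```

View pics/s4.png

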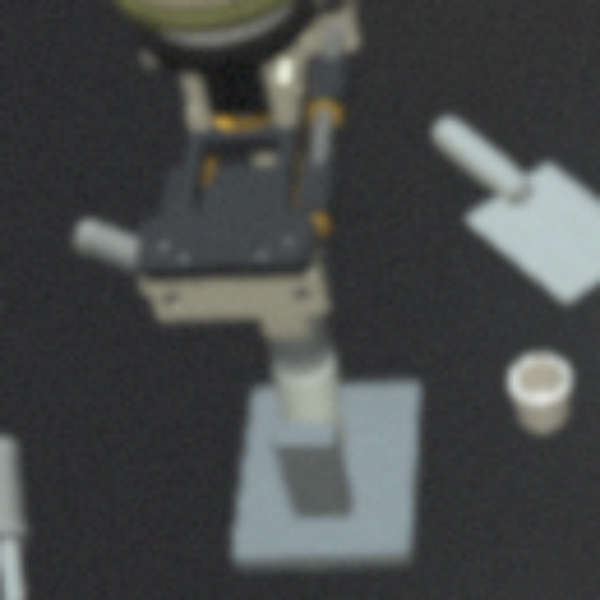

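```bash
python3 -m inch '[-1,0,4,0,20,-2,1,8,0,20,-3,1,12,0,20,-4,2,16,0,20,-5,2,20,0,20,-5,2,24,0,20,-6,3,28,0,20,-7,3,32,0,20]' 20; python3 -m inch '[-1,0,4,0,20,-2,1,8,0,20,-3,1,12,0,20,-4,2,16,0,20,-5,2,20,0,20,-5,2,24,0,20,-6,3,28,0,20,-7,3,32,0,20]'
```

```text
t: 14.78
tool_pos: [0.5276, -0.2408, 0.1608]
orientation: [2.631, 1.714, 0.002]
force: [6.9, -3.4, -2.8]
opening: 0.0373
gripper_force: 19.0
t: 15.45
tool_pos: [0.5211, -0.238, 0.193]
orientation: [2.63, 1.713, 0.003]
force: [8.1, -3.4, -4.5]
opening: 0.0355
gripper_force: 19.9
```

```bash
python3 -m inch '[-1,0,4,0,20,-2,1,8,0,20,-3,1,12,0,20,-4,2,16,0,20,-5,2,20,0,20,-5,2,26,0,20,-5,2,34,0,20,-5,2,40,0,20]' 20;python3 -m inch '[0,0,0,0,20,0,0,0,0,20,0,0,0,0,20]' 20
python3 - <<'E'
from plant import robot,read_camera;import cv2,numpy as np,pickle
s=robot.read_state();print(np.round(s["wrist_torque"],2))
c=read_camera("scene");t=read_camera("top");pickle.dump((s,c,t),open("d5.pkl","wb"))
print(s["tool_pos"])
A=cv2.resize(c["image"][100:230,110:240],(560,560))
cv2.imwrite("pics/s5.png",A)
E
```

```text
t: 16.12
tool_pos: [0.5148, -0.2356, 0.2335]
orientation: [2.632, 1.715, 0.0]
force: [1.5, 0.3, -1.4]
opening: 0.0281
gripper_force: 20.0
t: 16.37
tool_pos: [0.5147, -0.2355, 0.2324]
orientation: [-2.632, -1.715, 0.0]
force: [0.2, -0.3, -1.0]
opening: 0.0277
gripper_force: 20.0
[-0.05  0.07  0.03]
[ 0.51469908 -0.23550874  0.23237061]
```

View pics/s5.png

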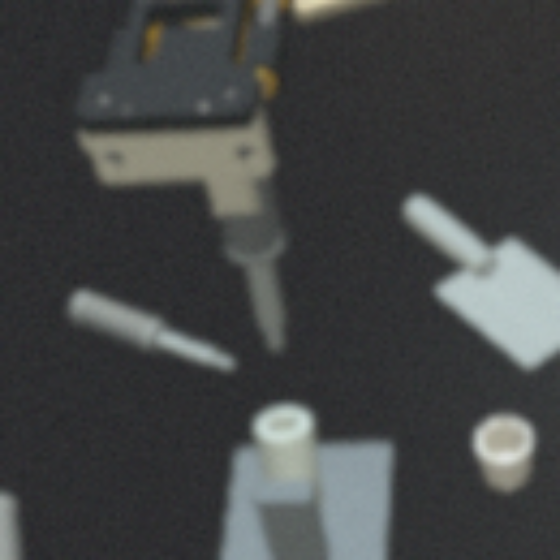

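```bash
python3 - <<'E'
import pickle,numpy as np,cv2
from h import *
from plant import read_camera
s,c,t=pickle.load(open("d5.pkl","rb"));p=s["tool_pos"]
for z in(.115,.12,.125,.13):print(z,plane(c,(174.0,181.0),z)-p)
for z in(.19,.195,.2):print(z,plane(c,(168.9,159.5),z)-p)
print(proj(c,[p-[0,0,.034],p-[0,0,.109]]))
w=read_camera("wrist");print(proj(w,[p-[0,0,.034],p-[0,0,.109]],wristE(s,w)))
pickle.dump((s,w),open("w5.pkl","wb"))
E
```

```text
0.115 [ 0.00091913 -0.00261559 -0.11737061]
0.12 [ 0.00551076 -0.00328532 -0.11237061]
0.125 [ 0.01010239 -0.00395505 -0.10737061]
0.13 [ 0.01469402 -0.00462477 -0.10237061]
0.19 [ 0.00672482 -0.00311528 -0.04237061]
0.195 [ 0.01182144 -0.00386145 -0.03737061]
0.2 [ 0.01691805 -0.00460761 -0.03237061]
[[168.65360377 154.22067546]
 [174.36387158 177.87474412]]
[[251.4734204  220.59482626]
 [251.54156654 193.32327782]]
```

```bash
python3 -m inch '[4,20,0,0,20,10,50,0,0,20,16,80,0,0,20,22,110,0,0,20,28,140,0,0,20,34,170,0,0,20,38,195,0,0,20,40,207,0,0,20,40,210,0,0,20,40,210,0,0,20]' 30;python3 -m inch '[0,0,-10,0,20,0,0,-25,0,20,0,0,-40,0,20,0,0,-48,0,20,0,0,-50,0,20,0,0,-50,0,20,0,0,-50,0,20]'
python3 - <<'E'
from plant import robot,read_camera;import cv2,numpy as np,pickle
from h import *
s=robot.read_state();w=read_camera("wrist");c=read_camera("scene");pickle.dump((s,w,c),open("d6.pkl","wb"))
E=wristE(s,w);p=s["tool_pos"];sp=[.5545,-.0262,.035]
print(p,proj(w,[sp,p-[0,0,.034],p-[0,0,.117]],E),proj(c,[sp,p-[0,0,.034],p-[0,0,.117]]))
o=np.zeros((450,800,3),np.uint8);o[:400,:400]=cv2.resize(w["image"][130:230,200:300],(400,400),interpolation=2);o[:400,400:]=cv2.resize(c["image"][120:220,225:325],(400,400),interpolation=2)
cv2.imwrite("pics/s6.png",o)
E
```

```text
t: 17.35
tool_pos: [0.5546, -0.0253, 0.2323]
orientation: [-2.631, -1.717, 0.001]
force: [0.6, 0.2, -1.6]
opening: 0.0278
gripper_force: 30.0
t: 17.93
tool_pos: [0.5549, -0.0262, 0.183]
orientation: [2.633, 1.714, 0.001]
force: [0.5, 0.0, -1.0]
opening: 0.0275
gripper_force: 30.0
[ 0.55494965 -0.02618465  0.18302551] [[251.09652283 184.1386118 ]
 [251.43867353 220.59628318]
 [251.45736197 191.21125466]] [[265.37832832 184.22649953]
 [265.64399515 151.52792756]
 [265.51150437 175.9704783 ]]
```

View pics/s6.png

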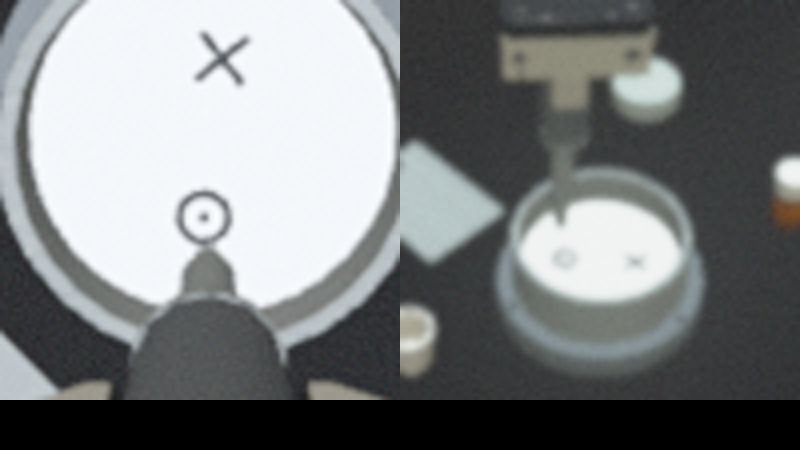

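```bash
python3 - <<'E'
import pickle,numpy as np
from h import *
s,w,c=pickle.load(open("d6.pkl","rb"));E=wristE(s,w)
tw=(251.7,191.9);tc=(265.1,175.2);sw=(250.7,183.9);sc=(265.9,184.1)
print("tip",tri(ray(w,tw,E),ray(c,tc)));print("spot",tri(ray(w,sw,E),ray(c,sc)))
for z in(.065,.07):print(plane(w,tw,z,E),plane(c,tc,z))
print(plane(w,sw,.035,E),plane(c,sc,.035))
E
```

```text
tip (array([ 0.55480587, -0.02669604,  0.06862891]), np.float64(0.0010442496301833624))
spot (array([ 0.55458115, -0.02531166,  0.03536948]), np.float64(0.0009899330708420936))
[ 0.55477108 -0.02719293  0.065     ] [ 0.55141876 -0.02552954  0.065     ]
[ 0.55531489 -0.02595554  0.07      ] [ 0.55546522 -0.02757291  0.07      ]
[ 0.55420839 -0.02577377  0.035     ] [ 0.55470559 -0.02485296  0.035     ]
```

```bash
python3 -m inch '[0,1,-10,0,20,0,1,-18,0,20,0,1,-24,0,20,0,1,-28,0,20,0,1,-30,0,20,0,1,-31,0,20,0,1,-31,0,20]'
for i in 1; do python3 -m inch '[0,0,-1,0,20,0,0,-2,0,20,0,0,-2,0,20]';python3 -m inch '[0,0,-1,0,20,0,0,-2,0,20,0,0,-2,0,20]';python3 -m inch '[0,0,-1,0,20,0,0,-2,0,20,0,0,-2,0,20]'; done | grep -E "pos|force:"
```

```text
t: 18.62
tool_pos: [0.5546, -0.0245, 0.1514]
orientation: [-2.632, -1.715, 0.001]
force: [-0.4, 0.1, 0.7]
opening: 0.0273
gripper_force: 30.0
tool_pos: [0.555, -0.0246, 0.1498]
force: [0.8, -0.7, -0.1]
gripper_force: 30.0
tool_pos: [0.555, -0.0246, 0.1476]
force: [-0.6, 0.4, 0.6]
gripper_force: 30.0
tool_pos: [0.5549, -0.0246, 0.1455]
force: [-0.7, -0.6, 0.3]
gripper_force: 30.0
```

```bash
python3 -m inch '[0,0,-1,0,20,0,0,-2,0,20,0,0,-3,0,20,0,0,-3,0,20,0,0,-3,0,20]'
python3 - <<'E'
from plant import robot,read_camera;import cv2,numpy as np,pickle
from h import *
f=[];
for i in range(12):
    w=read_camera("wrist");s=robot.read_state();f.append(s["force"][2])
c=read_camera("scene")
E=wristE(s,w);p=s["tool_pos"];print(p,np.mean(f),np.std(f)/12**.5,s["t"],s["dq"].round(3))
print(proj(w,[[.5545,-.0255,.035]],E),proj(c,[[.5545,-.0255,.035]]))
o=np.zeros((400,800,3),np.uint8);o[:,:400]=cv2.resize(w["image"][130:230,200:300],(400,400),interpolation=2);o[:,400:]=cv2.resize(c["image"][130:205,225:300],(400,400),interpolation=2)
cv2.imwrite("pics/s7.png",o)
E
```

```text
t: 19.78
tool_pos: [0.5549, -0.0246, 0.1426]
orientation: [2.632, 1.715, 0.0]
force: [0.6, -0.6, 2.5]
opening: 0.0273
gripper_force: 30.0
[ 0.55479914 -0.02457298  0.14257888] 2.2683939817004006 0.11240586431473486 20.3833 [-0.    -0.     0.     0.001 -0.001  0.001]
[[251.60198886 194.66510441]] [[265.63016472 184.13168531]]
```

View pics/s7.png

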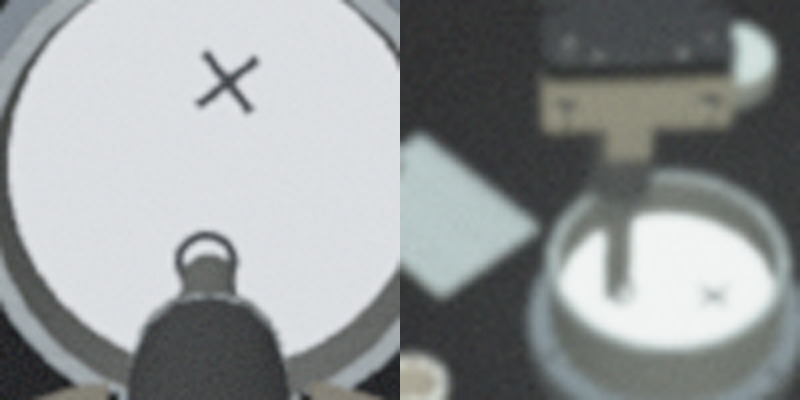

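```bash
python3 -m inch '[0,0,1,0,20,0,0,1,0,20,0,0,1,0,20,0,0,1,0,20,0,0,1,0,20,0,0,1,0,20]'
python3 - <<'E'
from plant import robot,read_camera,job;import numpy as np
f=[]
for i in range(8):
    c=read_camera("top");f.append(robot.read_state()["force"][2])
print(np.mean(f));print(job.close_job())
E
```

```text
t: 20.93
tool_pos: [0.5548, -0.0245, 0.1436]
orientation: [2.632, 1.715, 0.0]
force: [1.1, -0.5, 1.8]
opening: 0.0279
gripper_force: 30.0
1.9779238555287397
the job is handed in; nothing more can be done
None
```

I handed the job in at about 21 s of the 64 s allowed, but it returned no verdict. The lid is in the tray, lowered until it touched and let go there. The probe is held near upright on the ring mark, pressing about 3.3 N with the nose about 7 mm in. I estimated that press from the force readings and the probe's height.

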